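# Power up the station from its switch panel

### The job

Power up the station at the black switch panel by pressing with the closed fingers: first tip the mains rocker over by pressing its raised half (the far half) fully down, then press the long bar key fully down, and last press the round key fully down; all three stay as pressed. Leave the small square key up, and do not move or pick up the ink bottle, the jar or the tweezers standing round the panel.

Things in the scene. Friction and masses are not known exactly. Their poses are not given: they have to be found in the camera images.
- panel: Fixed switch panel: aluminium plate 96 (x) by 276 mm (y) with four black modules in a row along its y at y = -90, -30, 30, 90 mm, in any order. Module 80 (x) by 56 mm (y), top 42 mm above the work surface, one white control at its centre; end cheeks 39 mm high. Origin: centre of the underside; x to its far side, away from the robot, z up; turned up to 0.3 rad.
- rocker (a joint): Mains rocker: white shallow V, 44 (panel's x) by 23 mm (y), pivoting about the panel's y at its middle, three grey ribs near its far end. 0 rad = off: near half level, far half sloping up by 0.4 rad, its far end about 57 mm above the work surface; 0.4 = on: far half pressed level, 49 mm. Stiff: 2 to 3 N on the far half moves it; it stays where it is left.
- rocker_press (a point): Point to press on the rocker: middle line of the top face of the far half, 16 mm from the pivot, about 55 mm above the work surface at the start, 49 mm once fully tipped. It moves and turns with the rocker.
- bar_key (a joint): Push key: a long white bar, 18 mm (panel's x) by 42 mm (y). Latching: joint value 0 m = up, 0.006 = fully down (travel 6 mm straight down). It slides stiffly, needs about 3 N, stays where it is left and does not spring back.
- bar_key_top (a point): Centre of the top face of the bar key; z up, x and y as the panel's. About 54 mm above the work surface while the key is up, 48 when down. Cap stands 12 mm above its module when up, 6 mm when down.
- round_key (a joint): Push key: a round white cap, 28 mm across. Latching: joint value 0 m = up, 0.006 = fully down (travel 6 mm straight down). It slides stiffly, needs about 3 N, stays where it is left and does not spring back.
- round_key_top (a point): Centre of the top face of the round key; z up, x and y as the panel's. About 54 mm above the work surface while the key is up, 48 when down. Cap stands 12 mm above its module when up, 6 mm when down.
- square_key (a joint): Push key: a small white square cap, 17 by 17 mm; not to be pressed. Latching: joint value 0 m = up, 0.006 = fully down (travel 6 mm straight down). It slides stiffly, needs about 3 N, stays where it is left and does not spring back.
- square_key_top (a point): Centre of the top face of the square key; z up, x and y as the panel's. About 54 mm above the work surface while the key is up, 48 when down. Cap stands 12 mm above its module when up, 6 mm when down.
- ink_bottle: Ink dropper bottle with a pointed cap, 32 mm across, 100 mm tall, loose, standing beyond the left (+y) end of the panel. Origin: centre of its underside. Not to be disturbed.
- jar: Salve jar with black lid, 60 mm across, 50 mm tall, loose, standing behind the panel. Origin: centre of its underside. Not to be disturbed.
- tweezers: Steel tweezers, 122 mm long (own y), 12 mm wide, 10 mm high, loose, lying in front of the panel. Origin: middle of the underside. Not to be disturbed.

How it is judged:
On the way, in this order (a step that is already met when the one before it is completed fails the run):
1. the rocker is tipped over (value of joint rocker above 0.3 rad), for 0.1 s.
2. then the bar key is down (value of joint bar_key above 0.0045 m), for 0.1 s.
3. then the round key is down (value of joint round_key above 0.0045 m), for 0.1 s.
At the end, for the whole second after the job is handed in: The rocker is past 0.3 of its 0.4 rad, the bar key and the round key are each at least 4.5 of 6 mm down, the square key is less than 2 mm down, and bottle, jar and tweezers are within 20 mm of where they were, tilted less than 0.2 rad (value of joint rocker above 0.3 rad and value of joint each of bar_key, round_key above 0.0045 m and value of joint square_key below 0.002 m and distance of each of ink_bottle, jar, tweezers from where it was at the start of the episode below 0.02 m and angle between each of ink_bottle, jar, tweezers's own z axis and vertical below 0.2 rad); the robot touches nothing.
It fails at once if the bar key is pressed down before the rocker is over (value of joint bar_key above 0.003 m and value of joint rocker below 0.2 rad).
It fails at once if the round key is pressed down before the bar key (value of joint round_key above 0.003 m and value of joint bar_key below 0.003 m).
It fails at once if the square key is pressed (value of joint square_key above 0.002 m).
It fails at once if the bottle, jar or tweezers are moved more than 20 mm, lifted or tipped (distance of any of ink_bottle, jar, tweezers from where it was at the start of the episode above 0.02 m or angle between any of ink_bottle, jar, tweezers's own z axis and vertical above 0.3 rad or height (world z) of any of ink_bottle, jar, tweezers above 0.012 m).
It also fails if it takes over 40 s, if anything falls off the work surface, if the arm or the gripper's body presses on something with over 40 N, if the wrist force passes 120 N, or if a joint passes its speed limit or range.

### The arm

A 6-joint arm with a two-finger parallel gripper is mounted at the origin on a cart in front of the work surface, level with it; the furniture and walls round the work are solid. World frame = base frame: x ahead of the robot, y to its left, z up, the work surface at z = 0. Lengths are in m, angles in rad, forces in N, time in s.
With the tool pointing down it reaches from about 0.275 to 0.725 m from the base axis. Payload 15.9 kg.
Tool frame: the origin (TCP) lies on the centre line of the jaws, within the pads' length; the fingertips stand 19 mm ahead of it and the grasp point (between the pads) is the TCP; z points along the fingers, y is the line along which they close (so a half turn about z gives the same grasp; the last joint's range is limited). The gripper opens to 85 mm and grips with 20 to 120 N. Pads are 22 mm wide; open, the fingers measure 114 mm over their backs; the gripper's body (76 mm by 85 mm) begins 54 mm behind the grasp point. The pads swing forward as they close: fully open they stand 13 mm farther back than shut.
Start: joints at [1.245, 0.213, -0.034, 1.323, 0, 1.571], TCP at [0.16, 0.474, 0.25] pointing down, gripper open.
Joint ranges: [-2.98, 2.98], [-0.74, 1.72], [-1.14, 1.35], [-2.1, 2.04], [-1.57, 1.44], [-3.14, 3.14]. Speed limits (rad/s): [1.89, 1.89, 2.39, 2.57, 3.14, 3.14].

### API

Orientations are given as a rotation vector (axis times angle).
In Python, from rig import manip gives the robot as it stands.
- The arm moves only by the tool steer_hand, called after "Request:" as a command line: name --argument value ..., lists and objects as JSON in quotes. Schema: {"type":"object","properties":{"increments":{"type":"object","properties":{"rows":{"type":"array","items":{"type":"array","items":{"type":"number"},"minItems":7,"maxItems":7},"minItems":1,"maxItems":12}},"additionalProperties":false,"required":["rows"]},"grip_n":{"type":"number"},"only":{"type":"string"},"quiet":{"type":"boolean"},"lines":{"type":"string"}},"required":["increments"],"additionalProperties":false}. increments is an object whose key "rows" holds a list of rows, 1 to 12 of them, each of 7 numbers: the opening from 0.0 (shut) to 1.0 (fully open), then dx, dy, dz in a scale on which 1.0 is 0.8 m, then a rotation vector rx, ry, rz in fractions of the full range, 1 being pi rad; each row is the pose to reach, as a shift and turn from the pose commanded when the call began, along the tool's axes at that moment; what a row does not reach only later rows make up. A row lasts 1/8 s, in which the tool goes at most 0.0625 m and 0.188 rad, less where a joint would pass 70% of its speed; a pose out of reach is approached as far as the arm can. The fingers move at their own pace and stop on an object; grip_n is the grip in N (left out, the last holds). Time passes only in rows, so rows that do not move let the fingers close. The tool returns the time, the measured TCP pose, the force, the opening and the grip force at its end. only (a regular expression) keeps the lines of the reply that match it, lines (a string "A,B") keeps lines A to B, and quiet returns only ok. Shift and turn numbers lie between -1 and 1, and a call with a number outside is refused. Input that does not fit is refused with a message, and nothing moves.
- manip.sense(): the state, without advancing time (a new reading comes with each control period).
- manip.camera(name): name is "scene" or "side" or "wrist"; returns (picture, depth): 420x560x3 uint8, red, green, blue; 420x560 float32, m along the optical axis (not along the pixel's ray), 0 where there is no reading.
- manip.calibration(name): a dict with "mtx" (3x3 intrinsics, pixels), "world_to_cam" (4x4, takes a point from world to camera coordinates). Camera axes: x right, y up, looking along -z (the intrinsics and any distortion apply to the point x, -y, -z); pixel columns grow to the right and rows downward; lengths in m; the calibration is good to about 2 mm. A picture is of the moment at which its call begins: read the wrist's pose just before it. calibration takes no time and is no camera call; for the wrist camera it gives the pose at the moment of the call.
- manip.sign_off(): hands the job in; it is judged then, once.
The state is a dict: "time": time; "qpos": joint angles; "joint_velocities": joint speeds; "joint_efforts": joint torques, N m; "tcp_pos": TCP position; "tcp_rot": TCP orientation; "ft_force": force on the tool from outside, world axes, zero at the start; "moment": the same for the moment, N m; "gripper_width": opening from 0.0 (shut) to 1.0 (fully open); "grip_force": force on a finger pad.
Only numpy, scipy, OpenCV 4.12 (cv2) and the standard library are available. Lean on these libraries where they do the work, as an engineer would, in place of code of your own. Each camera call takes 0.05 s, during which the arm holds its last target. There are 200 camera calls.

## Working session

There is one attempt and no reset: what is moved stays moved. The work goes in short steps, Python scripts to look and compute and a tool call to move; the robot and the scene stay as the last step left them, time stands still between calls to the robot, and variables do not carry over. Pictures are saved under pics/ and viewed, at most 10 in all, crops included, and the job is handed in when it is done.

```bash
ls; mkdir -p pics; python3 - <<'E'
from rig import manip
import cv2,numpy as np
s=manip.sense(); print(s['time'],s['tcp_pos'],s['tcp_rot'],s['gripper_width'])
for n in("scene","side"):
    im,d=manip.camera(n); np.savez(f'pics/{n}.npz',im=im,d=d); cv2.imwrite(f'pics/{n}.png',im[:,:,::-1])
    c=manip.calibration(n); print(n,c)
E
```

```text
pics
rig.py
0.0 [0.15991786 0.47338557 0.24984033] [-5.09473728e-01 -3.09980124e+00  1.67732208e-03] 1.0036548134487289
scene {'mtx': array([[521.16489822,   0.        , 270.7179147 ],
       [  0.        , 521.16489822, 213.24157968],
       [  0.        ,   0.        ,   1.        ]]), 'world_to_cam': array([[ 0.53248994, -0.84633407,  0.01315679, -0.2356874 ],
       [ 0.64519342,  0.415901  ,  0.64089921, -0.50781249],
       [-0.54788676, -0.33278371,  0.76751228, -0.52285676],
       [ 0.        ,  0.        ,  0.        ,  1.        ]])}
side {'mtx': array([[383.86431158,   0.        , 281.14297646],
       [  0.        , 383.86431158, 208.64121053],
       [  0.        ,   0.        ,   1.        ]]), 'world_to_cam': array([[ 0.91223629, -0.40884885, -0.02583728, -0.49784808],
       [ 0.20010346,  0.38966753,  0.89895374, -0.26107666],
       [-0.35746826, -0.82522835,  0.43728093, -0.55966583],
       [ 0.        ,  0.        ,  0.        ,  1.        ]])}
```

View pics/scene.png

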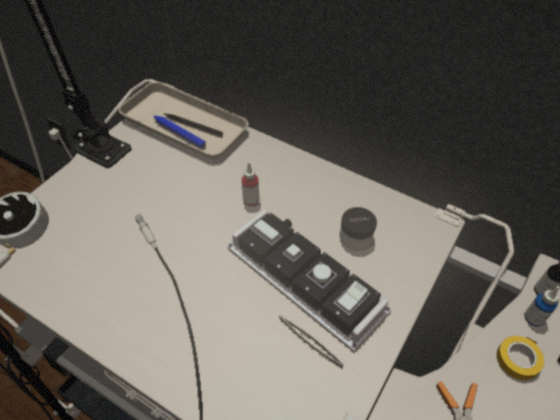

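View pics/side.png

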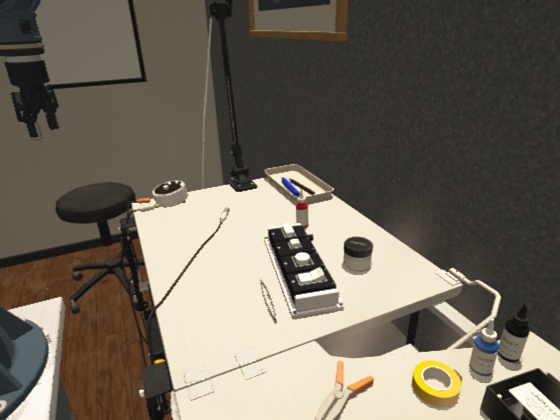

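The scene view shows the bar key at (267,231), the square at (292,251), the round at (321,271) and the rocker at (353,295). The bottle is at (251,187), the jar at (358,224) and the tweezers at (310,342). The side view shows the same order. Next I'll get rough positions from both views.

```bash
cat > h.py <<'E'
from rig import manip
import cv2,numpy as np
def ray(cal,u,v):
    K,T=cal['mtx'],cal['world_to_cam']; R,t=T[:3,:3],T[:3,3]
    d=np.linalg.solve(K,[u,v,1.]); d=R.T@(d*[1,-1,-1]); return -R.T@t,d
def plane(cal,u,v,z):
    o,d=ray(cal,u,v); return o+d*(z-o[2])/d[2]
def tri(rs):
    A=0;b=0
    for o,d in rs:
        d=d/np.linalg.norm(d); P=np.eye(3)-np.outer(d,d); A=A+P; b=b+P@o
    x=np.linalg.solve(A,b); return x,[np.linalg.norm(np.cross(x-o,d/np.linalg.norm(d))) for o,d in rs]
def blobs(im,roi,th,amin=20):
    x0,y0,x1,y1=roi; g=cv2.cvtColor(im,cv2.COLOR_RGB2GRAY)[y0:y1,x0:x1]
    n,l,s,c=cv2.connectedComponentsWithStats((g>th).astype(np.uint8))
    return [(c[i]+[x0,y0],s[i,4]) for i in range(1,n) if s[i,4]>amin]
E
python3 - <<'E'
from h import *
for n,roi in(("scene",(235,205,390,330)),("side",(262,220,340,310))):
    f=np.load(f'pics/{n}.npz'); cal=manip.calibration(n)
    for th in(150,190):
        print(n,th)
        for c,a in blobs(f['im'],roi,th): print(c.round(1),a,plane(cal,*c,.052).round(3))
A=manip.calibration('scene');B=manip.calibration('side')
for nm,a,b in(("bar",(267,231),(290,231)),("sq",(292,251),(295,244)),("round",(321,271),(303,259)),("rocker",(353,295),(311,276))):
    print(nm,tri([ray(A,*a),ray(B,*b)]))
E
```

```text
scene 150
[335.2 240. ] 5247 [0.659 0.013 0.052]
[265.9 228.8] 207 [0.618 0.121 0.052]
[292.8 249.4] 79 [0.606 0.062 0.052]
[283.1 289.9] 351 [0.533 0.036 0.052]
[263.5 303.9] 3215 [0.497 0.048 0.052]
[321.7 271.2] 198 [0.594 0.003 0.052]
[352.  295.5] 402 [ 0.581 -0.056  0.052]
[385.3 324.4] 96 [ 0.563 -0.119  0.052]
scene 190
[265.9 228.8] 120 [0.618 0.12  0.052]
[240.7 229.1] 23 [0.595 0.155 0.052]
[293.  249.2] 35 [0.606 0.062 0.052]
[321.7 271.1] 121 [0.594 0.003 0.052]
[355.4 292.3] 58 [ 0.588 -0.058  0.052]
[347.3 300.8] 118 [ 0.569 -0.055  0.052]
[360.9 325.2] 21 [ 0.543 -0.089  0.052]
side 150
[273.8 268.5] 1664 [ 0.528 -0.009  0.052]
[326.1 251.5] 1617 [ 0.645 -0.001  0.052]
[294.2 241.1] 43 [0.606 0.064 0.052]
[301.9 256.3] 104 [0.594 0.005 0.052]
[310.8 274.9] 218 [ 0.581 -0.057  0.052]
side 190
[273.9 266.3] 1430 [ 0.531 -0.002  0.052]
[326.2 250. ] 1534 [0.648 0.004 0.052]
[294.  240.9] 35 [0.606 0.065 0.052]
[301.9 256.2] 87 [0.594 0.005 0.052]
[310.6 274.9] 200 [ 0.58  -0.057  0.052]
[263.5 304. ] 50 [ 0.474 -0.094  0.052]
bar (array([0.62182607, 0.12018924, 0.04337834]), [np.float64(0.0009593639526209521), np.float64(0.0009593639526209407)])
sq (array([0.60742402, 0.06362779, 0.04453255]), [np.float64(0.00017003844327425927), np.float64(0.00017003844327426342)])
round (array([0.59740045, 0.00536458, 0.0450552 ]), [np.float64(0.0007815778645236165), np.float64(0.0007815778645236609)])
rocker (array([ 0.58203357, -0.05718684,  0.05004495]), [np.float64(0.0010942579020630965), np.float64(0.0010942579020629018)])
```

Careful with the scale: shifts go in shares of 0.8 m and turns go in shares of pi rad. That gives: -0.55 m / 0.8 = -0.6875, -0.25 m / 0.8 = -0.3125, -0.12 rad / 3.1416 = -0.0382.

Request:
steer_hand --increments '{"rows":[[0, -0.0625, -0.0325, 0, 0, 0, 0], [0, -0.125, -0.0663, 0, 0, 0, 0], [0, -0.1875, -0.1, 0, 0, 0, -0.0064], [0, -0.25, -0.1325, 0, 0, 0, -0.0127], [0, -0.3125, -0.165, 0, 0, 0, -0.0191], [0, -0.375, -0.1988, 0, 0, 0, -0.0255], [0, -0.4375, -0.2313, 0, 0, 0, -0.0318], [0, -0.5, -0.265, 0, 0, 0, -0.0382], [0, -0.5625, -0.2975, 0, 0, 0, -0.0382], [0, -0.625, -0.3313, 0, 0, 0, -0.0382], [0, -0.6875, -0.3625, 0, 0, 0, -0.0382], [0, -0.6875, -0.3625, 0, 0, 0, -0.0382]]}'

```text
time: 1.6
tcp_pos: [0.5897, 0.0202, 0.2488]
tcp_rot: [-0.328, -3.123, 0.001]
ft_force: [-0.3, 0.0, 0.3]
gripper_width: -0.004
grip_force: 0.0
```

```bash
python3 - <<'E'
from h import *
cal=manip.calibration('wrist'); im,d=manip.camera('wrist'); cv2.imwrite('pics/w1.png',im[:,:,::-1]); np.savez('pics/w1.npz',im=im,K=cal['mtx'],T=cal['world_to_cam'])
s=manip.sense(); print(s['tcp_pos'],s['tcp_rot'],-cal['world_to_cam'][:3,:3].T@cal['world_to_cam'][:3,3])
E
```

```text
[0.58868624 0.02165917 0.24916943] [-3.26023875e-01 -3.12292781e+00  3.12232249e-04] [0.51774077 0.03600499 0.37210749]
```

View pics/w1.png

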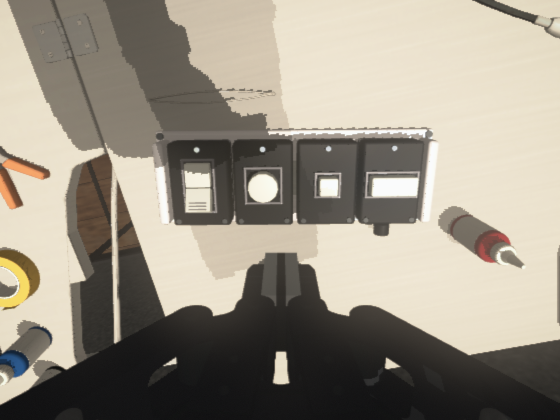

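The wrist view shows the rocker's pivot at about (198,187) with its ribs at (198,207). The round key is at (263,188), the square at (328,185) and the bar at (394,187). The fingers come in from the bottom, shut.

```bash
python3 - <<'E'
from h import *
f=np.load('pics/w1.npz'); cal=dict(mtx=f['K'],world_to_cam=f['T'])
A=manip.calibration('scene');B=manip.calibration('side')
fa,fb=np.load('pics/scene.npz'),np.load('pics/side.npz')
rois=dict(rocker=(182,158,216,218),round=(243,166,283,208),square=(313,172,343,199),bar=(366,170,423,203))
sc=dict(bar=(265.9,228.8),square=(292.9,249.3),round=(321.7,271.2)); sd=dict(square=(294.1,241),round=(301.9,256.2))
P={}
for n,r in rois.items():
    b=max(blobs(f['im'],r,120),key=lambda t:t[1]); c=b[0]; P[n]=plane(cal,*c,.053)
    print(n,c.round(1),b[1],P[n].round(4))
    if n in sc: print('  tri',*[np.round(v,4) for v in tri([ray(cal,*c),ray(A,*sc[n])]+([ray(B,*sd[n])] if n in sd else []))])
v=P['bar']-P['rocker']; th=np.arctan2(-v[0],v[1]); print('theta(bar-rocker)',th, np.linalg.norm(v))
v=P['bar']-P['round']; th=np.arctan2(-v[0],v[1]); print('theta(bar-round)',th,np.linalg.norm(v))
y=np.array([-np.sin(th),np.cos(th)]);x=np.array([np.cos(th),np.sin(th)])
pr=np.mean([P['bar'][:2]-120*y/1000*0,P['round'][:2],P['square'][:2]],axis=0); C=pr-y*.030; print('panel centre-ish',C)
piv=C-y*.09; print('pivot pred',piv,'press',piv+.016*x)
tool=manip.sense(); R=cv2.Rodrigues(np.array(tool['tcp_rot']))[0]; t=np.array(tool['tcp_pos'])
for n,q in(('press',np.r_[piv+.016*x,.1]),('bar',np.r_[P['bar'][:2],.1]),('round',np.r_[P['round'][:2],.1])): print(n,q.round(4),'tool shift',(R.T@(q-t)).round(4))
print('tool y ang',R[:2,1],'panel y',y)
for uv in((198,165),(198,187),(198,212)): print(uv,plane(cal,*uv,.05).round(4))
E
```

```text
rocker [197.8 189. ] 1388 [ 0.582  -0.0544  0.053 ]
round [262.8 187. ] 954 [0.5924 0.0038 0.053 ]
  tri [0.593  0.0031 0.0534] [0.001  0.0009 0.0003]
square [328.5 185.9] 528 [0.6038 0.0623 0.053 ]
  tri [0.6043 0.0616 0.0539] [0.001  0.0008 0.0002]
bar [394.  185.1] 1192 [0.6153 0.1205 0.053 ]
  tri [0.6142 0.1188 0.0572] [0.0005 0.0005]
theta(bar-rocker) -0.18833995097237885 0.17803990166020323
theta(bar-round) -0.19396727749258882 0.11886654288867655
panel centre-ish [0.59808463 0.03276362]
pivot pred [ 0.58073684 -0.05554863] press [ 0.59643679 -0.05863268]
press [ 0.5964 -0.0586  0.1   ] tool shift [-0.0244 -0.0769  0.1492]
bar [0.6153 0.1205 0.1   ] tool shift [-0.0059  0.1022  0.1491]
round [0.5924 0.0038 0.1   ] tool shift [-0.0076 -0.0166  0.1492]
tool y ang [0.20654236 0.97843759] panel y [0.19275328 0.98124725]
(198, 165) [ 0.5612 -0.049   0.05  ]
(198, 187) [ 0.5808 -0.0546  0.05  ]
(198, 212) [ 0.604  -0.0611  0.05  ]
```

Triangulated key-top heights (53–54 mm) match the text. I'll go above the rocker's press point and stop short of contact.

Scaled: 0.165 m / 0.8 = 0.2063, -0.077 m / 0.8 = -0.0963.

Request:
steer_hand --increments '{"rows":[[0, -0.015, -0.0475, 0.0375, 0, 0, 0], [0, -0.03, -0.0963, 0.075, 0, 0, 0], [0, -0.03, -0.0963, 0.1438, 0, 0, 0], [0, -0.03, -0.0963, 0.1875, 0, 0, 0], [0, -0.03, -0.0963, 0.2063, 0, 0, 0], [0, -0.03, -0.0963, 0.2063, 0, 0, 0], [0, -0.03, -0.0963, 0.2063, 0, 0, 0]]}'

```text
time: 2.52
tcp_pos: [0.5969, -0.0571, 0.087]
tcp_rot: [0.322, 3.123, 0.0]
ft_force: [-0.3, 0.8, 0.1]
gripper_width: -0.003
grip_force: 0.0
```

```bash
python3 - <<'E'
from h import *
cal=manip.calibration('wrist'); s=manip.sense(); im,d=manip.camera('wrist'); cv2.imwrite('pics/w2.png',im[:,:,::-1]); print(s['tcp_pos'],s['ft_force'])
E
```

```text
[ 0.59693459 -0.05709842  0.08698799] [-0.28016182  0.79460669  0.12483356]
```

View pics/w2.png

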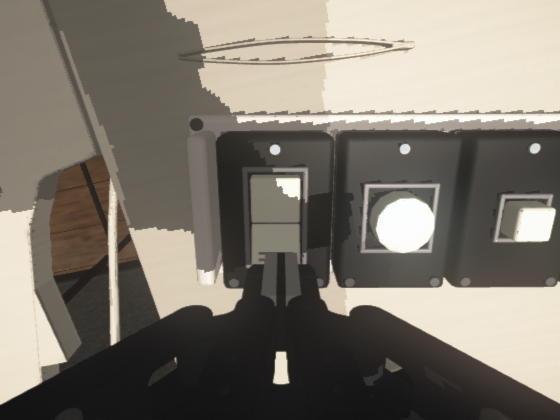

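The shut fingers (at column 281) stand over the ribbed far end of the rocker (column 275), about 1–2 mm off its centre line. Pressing now.

Scaled: 0.019 m / 0.8 = 0.0238, 0.017 m / 0.8 = 0.0213.

Request:
steer_hand --increments '{"rows":[[0, 0, -0.0013, 0.01, 0, 0, 0], [0, 0, -0.0013, 0.015, 0, 0, 0], [0, 0, -0.0013, 0.0188, 0, 0, 0], [0, 0, -0.0013, 0.0213, 0, 0, 0], [0, 0, -0.0013, 0.0238, 0, 0, 0], [0, 0, -0.0013, 0.0238, 0, 0, 0]]}'

```text
time: 3.32
tcp_pos: [0.596, -0.0584, 0.0676]
tcp_rot: [0.323, 3.124, -0.0]
ft_force: [-5.2, 0.4, 22.3]
gripper_width: -0.004
grip_force: 11.1
```

The tip is at 48.6 mm with 22 N on it, so the rocker has bottomed out. I'll lift, look, and go over toward the bar key above the other caps.

Scaled: 0.18 m / 0.8 = 0.225, 0.13 m / 0.8 = 0.1625.

Request:
steer_hand --increments '{"rows":[[0, 0, 0, -0.025, 0, 0, 0], [0, 0, 0, -0.075, 0, 0, 0], [0, 0, 0.0375, -0.1125, 0, 0, 0], [0, 0.0063, 0.1, -0.1125, 0, 0, 0], [0, 0.0125, 0.1625, -0.1125, 0, 0, 0], [0, 0.0225, 0.225, -0.1125, 0, 0, 0], [0, 0.0225, 0.225, -0.1125, 0, 0, 0], [0, 0.0225, 0.225, -0.1125, 0, 0, 0]]}'

```text
time: 4.32
tcp_pos: [0.6146, 0.1214, 0.1559]
tcp_rot: [-0.322, -3.124, 0.001]
ft_force: [0.2, -0.5, -0.4]
gripper_width: 0.005
grip_force: 0.0
```

```bash
python3 - <<'E'
from h import *
cal=manip.calibration('wrist'); s=manip.sense(); im,d=manip.camera('wrist'); cv2.imwrite('pics/w3.png',im[:,:,::-1]); print(s['tcp_pos'],s['ft_force'])
R=cv2.Rodrigues(np.array(s['tcp_rot']))[0]
print((R.T@(np.array([.6150,.1200,.0])-s['tcp_pos'])).round(4))
i2,d2=manip.camera('side'); cv2.imwrite('pics/s3.png',cv2.resize(i2[210:320,250:360,::-1],None,fx=4,fy=4,interpolation=cv2.INTER_CUBIC))
E
```

```text
[0.61458692 0.12135718 0.15589832] [ 0.17690765 -0.49355999 -0.35174125]
[-0.0008 -0.0012  0.1559]
```

View pics/w3.png

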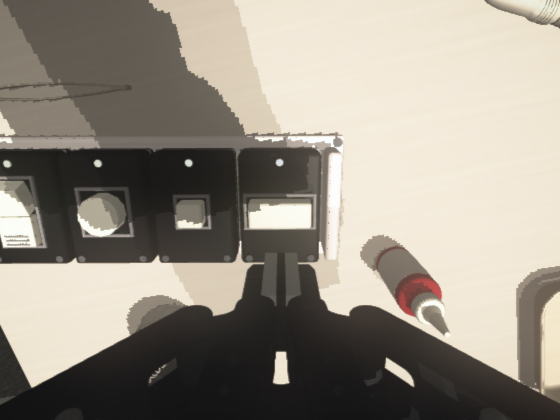

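View pics/s3.png

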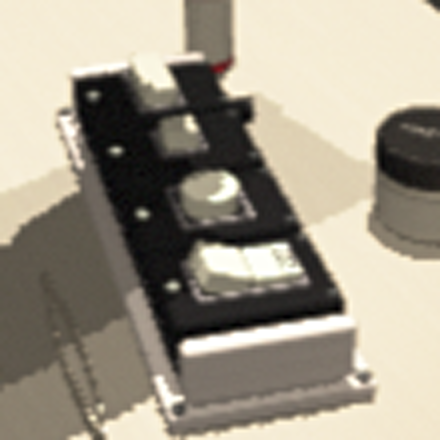

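The side crop shows the rocker tipped: its ribbed far half is level and its near half raised. In the wrist view, the fingers are over the bar key at (280,213) and the bottle is clear at (415,290). I'll check the bottle's clearance to the gripper before going down.

```bash
python3 - <<'E'
from h import *
A=manip.calibration('scene');B=manip.calibration('side'); s=manip.sense();R=cv2.Rodrigues(np.array(s['tcp_rot']))[0]
base=plane(A,251,203,0); tip=plane(A,250,165,.1); print(base,tip)
for p in(base,tip): print((R.T@(p-s['tcp_pos'])).round(3))
print('side tip',plane(B,303,190,.1))
E
```

```text
[6.88806654e-01 1.98088953e-01 1.11022302e-16] [0.68786324 0.19760346 0.1       ]
[-0.057  0.091  0.156]
[-0.056  0.09   0.056]
side tip [0.69519399 0.19792641 0.1       ]
```

The bottle is about 0.1 m from the tool axis, well clear. Pressing the bar key.

Request:
steer_hand --increments '{"rows":[[0, 0, -0.0013, 0.05, 0, 0, 0], [0, 0, -0.0013, 0.0875, 0, 0, 0], [0, 0, -0.0013, 0.0975, 0, 0, 0], [0, 0, -0.0013, 0.1025, 0, 0, 0], [0, 0, -0.0013, 0.1063, 0, 0, 0], [0, 0, -0.0013, 0.11, 0, 0, 0], [0, 0, -0.0013, 0.1119, 0, 0, 0], [0, 0, -0.0013, 0.1119, 0, 0, 0]]}'

```text
time: 5.42
tcp_pos: [0.6151, 0.1206, 0.0671]
tcp_rot: [0.323, 3.124, 0.0]
ft_force: [1.8, -0.5, 3.0]
gripper_width: 0.0
grip_force: 1.2
```

Only 3 N so far, so I'll press another 1.5 mm to make sure it has bottomed.

Scaled: 0.0015 m / 0.8 = 0.0019, 0.001 m / 0.8 = 0.0013.

Request:
steer_hand --increments '{"rows":[[0, 0, 0, 0.0013, 0, 0, 0], [0, 0, 0, 0.0019, 0, 0, 0], [0, 0, 0, 0.0019, 0, 0, 0]]}'

```text
time: 5.8
tcp_pos: [0.6152, 0.1207, 0.0667]
tcp_rot: [0.323, 3.124, 0.001]
ft_force: [-3.8, -1.1, 18.7]
gripper_width: 0.002
grip_force: 9.4
```

The bar key is down (18.7 N at a tip height of 47.7 mm). Next I'll lift, move over to the round key and check.

Scaled: -0.119 m / 0.8 = -0.1488, -0.0025 m / 0.8 = -0.0031.

Request:
steer_hand --increments '{"rows":[[0, 0, 0, -0.0375, 0, 0, 0], [0, 0, 0, -0.075, 0, 0, 0], [0, -0.0013, -0.05, -0.1, 0, 0, 0], [0, -0.0025, -0.1, -0.1, 0, 0, 0], [0, -0.0031, -0.1488, -0.1, 0, 0, 0], [0, -0.0031, -0.1488, -0.1, 0, 0, 0], [0, -0.0031, -0.1488, -0.1, 0, 0, 0]]}'

```text
time: 6.68
tcp_pos: [0.5929, 0.004, 0.1452]
tcp_rot: [-0.323, -3.125, -0.001]
ft_force: [0.1, 0.0, -0.5]
gripper_width: -0.0
grip_force: 0.0
```

```bash
python3 - <<'E'
from h import *
s=manip.sense(); im,d=manip.camera('wrist'); cv2.imwrite('pics/w4.png',im[:,:,::-1]); print(s['tcp_pos'],s['ft_force'])
R=cv2.Rodrigues(np.array(s['tcp_rot']))[0]
print((R.T@(np.array([.5930,.0035,.0667])-s['tcp_pos'])).round(4))
E
```

```text
[0.59287953 0.00395566 0.14524109] [ 0.13729682  0.01456557 -0.48974979]
[-0.0002 -0.0005  0.0785]
```

View pics/w4.png

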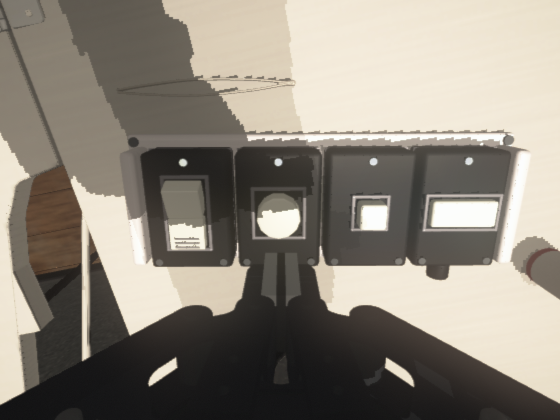

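The rocker (186,215) is tipped and the bar (463,213) sits down in its bezel. The square (374,214) is still up, and the round key (279,215) is under the fingers. Pressing it.

Scaled: 0.08 m / 0.8 = 0.1, 0.078 m / 0.8 = 0.0975.

Request:
steer_hand --increments '{"rows":[[0, 0, 0, 0.05, 0, 0, 0], [0, 0, 0, 0.0775, 0, 0, 0], [0, 0, 0, 0.085, 0, 0, 0], [0, 0, 0, 0.09, 0, 0, 0], [0, 0, 0, 0.0938, 0, 0, 0], [0, 0, 0, 0.0975, 0, 0, 0], [0, 0, 0, 0.1, 0, 0, 0], [0, 0, 0, 0.1, 0, 0, 0]]}'

```text
time: 7.72
tcp_pos: [0.5935, 0.0037, 0.0667]
tcp_rot: [0.322, 3.123, 0.001]
ft_force: [-3.9, 2.7, 17.2]
gripper_width: -0.004
grip_force: 8.6
```

Scaled: -0.15 m / 0.8 = -0.1875, -0.12 m / 0.8 = -0.15.

Request:
steer_hand --increments '{"rows":[[0, 0, 0, -0.0375, 0, 0, 0], [0, 0, 0, -0.1, 0, 0, 0], [0, 0, 0, -0.15, 0, 0, 0], [0, 0, 0, -0.1875, 0, 0, 0], [0, 0, 0, -0.1875, 0, 0, 0], [0, 0, 0, -0.1875, 0, 0, 0]]}'

```text
time: 8.48
tcp_pos: [0.5927, 0.0034, 0.2146]
tcp_rot: [-0.323, -3.124, 0.0]
ft_force: [0.8, 0.5, -0.1]
gripper_width: -0.003
grip_force: 0.0
```

```bash
python3 - <<'E'
from h import *
im,d=manip.camera('wrist'); i2,_=manip.camera('side')
v=cv2.resize(i2[210:320,250:360],(420,420),interpolation=cv2.INTER_CUBIC)
cv2.imwrite('pics/w5.png',np.hstack([im[100:310,100:480],cv2.resize(v,(210,210))])[:,:,::-1])
E
```

```text
(no output)
```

View pics/w5.png

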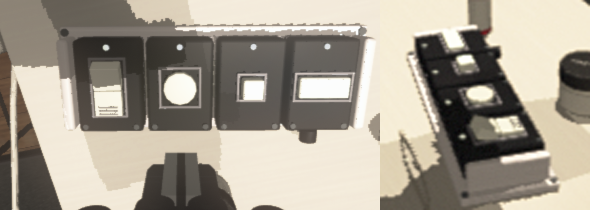

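The rocker (106,90) is tipped, the round key (180,90) and the bar (323,88) are sunk in their bezels, and the square (252,90) is up. Nothing around the panel has moved, so I'm handing in.

```bash
python3 -c "
from rig import manip
print(manip.sign_off())"
```

```text
the job is handed in; nothing more can be done
None
```

I tipped the rocker, then pressed the bar key and the round key fully down in that order, left the square key up and everything round the panel undisturbed, and handed the job in at about 8.5 s; no verdict was shown.

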